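# Unbar the block keep and slide the bucking block into its recess

## Robot

A 7-joint arm with a two-finger parallel gripper is mounted at the origin on a cart in front of the work surface, level with it; the furniture and walls round the work are solid. World frame = base frame: x ahead of the robot, y to its left, z up, the work surface at z = 0. Lengths are in m, angles in rad, forces in N, time in s.
With the tool pointing down it reaches from about 0.425 to 0.925 m from the base axis. Payload 6.8 kg.
Tool frame: the origin (TCP) lies midway between the tips of the shut fingers; the grasp point (between the pads) lies 19 mm behind it; z points along the fingers, y is the direction in which the jaws open and shut (so a half turn about z gives the same grasp; the last joint's range is limited). The gripper opens to 88 mm and grips with 3 to 60 N. Pads are 20 mm wide; open, the fingers measure 115 mm over their backs; the gripper's body (75 mm by 178 mm) begins 61 mm behind the grasp point.
Start: joints at [-1.301, 0.477, 0.022, 1.555, -0.011, 1.109, -0.083], TCP at [0.249, 0.627, 0.223] pointing down, gripper open.
Joint ranges: [-2.96, 2.96], [-0.34, 2.1], [-1.41, 1.46], [0.24, 2.44], [-1.37, 4.51], [0.17, 1.92], [-2.96, 2.96]. Speed limits (rad/s): [2.39, 2.39, 3.14, 3.14, 3.14, 3.14, 3.14].

## Interface

Orientations are given as a unit quaternion [w, x, y, z].
In Python, from plant import * gives the robot as it stands. The module is installed in compiled form; this text tells all that it offers.
- The arm moves only by the tool move_arm, never from a script. Its argument "increments" is text: rows parted by semicolons, each of 7 numbers parted by spaces: the shift along the world's x, y, z in m, then the turn, a rotation vector about the world's x, y, z in rad, then the opening, from -1 (shut) to 1 (fully open). A call has 1 to 12 rows; each row shifts and turns the commanded pose from where the row before left it; what a row does not reach is not made up. A row lasts 1/8 s, in which the tool goes at most 62.5 mm and 10.7 degrees, less where a joint would pass 70% of its speed; a pose out of reach is approached as far as the arm can. A call is refused whole if a number of a shift passes 0.0625 or a number of a turn 0.188, either way. A call with a gripper value outside its range is refused whole. The fingers move at their own pace and stop on an object; "newtons" is the grip in N (left out, the last holds). Time passes only in rows, so rows that do not move let the fingers close. It gives the time, the measured TCP pose, the force and the opening at its end, in the units of the state.
- observe(): the state, without advancing time (a new reading comes with each control period).
- read_camera(name): name is "scene" or "top" or "wrist"; returns the picture (420x560x3 uint8, blue, green, red); there is no depth.
- get_calibration(name): a dict with "camera_matrix" (3x3 intrinsics, pixels), "world_from_camera" (4x4, takes a point from camera to world coordinates); the wrist camera has in their place "tool_from_camera" (4x4, takes a point from camera to tool coordinates, whose origin is the TCP and whose axes are the flange's). Camera axes: x right, y up, looking along -z (the intrinsics and any distortion apply to the point x, -y, -z); pixel columns grow to the right and rows downward; lengths in m; the calibration is good to about 2 mm. A picture is of the moment at which its call begins: read the wrist's pose just before it. get_calibration takes no time and is no camera call.
- sign_off(): hands the job in, once; it reports no verdict.
Trained networks look in the newest picture that a camera, given by its name, has taken for a name from the list of things; names that differ only in an ending like _2 or _b are one class to them, and where a whole thing is asked for, a point or a joint stands for the part that bears it (a point fixed in the world has none). Each returns a list of dicts, best first, with "confidence" (0 to 1); they miss things now and then, are a little off and sometimes report something else, mostly with a low value. They report only what shows in the picture. A call takes as long as a camera call.
- look_for(camera, query): "rect" ([left, top, width, height] as shares, 0 to 1, of the picture: columns of its width, rows of its height, round what is visible of it).
- regions_of(camera, query): "region" (420x560 bool, what is visible of it) and "rect" ([left, top, width, height] as shares, 0 to 1, of the picture: columns of its width, rows of its height, round what is visible of it).
The state is a dict: "time_s": time; "q": joint angles; "qd": joint speeds; "joint_efforts": joint torques, N m; "eef_pos": TCP position; "tcp_rot": TCP orientation; "ft_force": force on the tool from outside, world axes, zero at the start; "wrist_torque": the same for the moment, N m; "grip_width": finger opening in m.
Only numpy, scipy, OpenCV 4.12 (cv2) and the standard library are available. Lean on these libraries where they do the work, as an engineer would, in place of code of your own. Each camera call takes 0.05 s, during which the arm holds its last target. There are 200 camera calls.

## Task

Lift the steel bar straight up out of the two U brackets in front of the gate, keeping it level so that both ends come clear together, and lay it in the two U brackets of the separate bar rest. Then swing the freed gate down flat, stand the wooden block flat on the lowered gate with its long side across, and push it in under the roof until it drops fully into the recess there. Let go of everything and leave the bells alone.

Things in the scene. Friction and masses are not known exactly. Their poses are not given: they have to be found in the camera images.
- keep: low grey steel fixture fixed to the worktop, 205 mm deep, 196 mm wide at its bracket wings. Origin: worktop level, middle of its width, under the gate's hinge line; x points into the housing (away from the robot at yaw 0), z up. Figures in mm in this frame. Cheeks (inner faces y +-41.5, tops z 72, x 0 to 120) flank the way in; lead-in plates, tops z 42, spread from them to y +-57 at x -30
- gate (a joint): hinge angle of the gate (rad): 0 upright, 1.57 lowered flat towards the keep's -x. Stiff hinge: it stays where left and takes about 0.1 N m (about 2 N at its upper part); the bar in its brackets blocks it after about 0.1 rad. It can be pushed down from its inner side with shut fingers put in between gate and roof
- gate_top (a point): middle of the gate's free edge. The gate is an 8 mm aluminium plate (10 mm at this edge), 80 mm wide, hinged along y at x 0, z 24 of the keep. Shut: x -8 to 0, top z 86. Lowered: x -62 to 0, its inner face up at z 24, over a sill (x -85 to 0, top z 15), flush with the fixed steel deck behind it (x 0 to 40, z 23.5)
- bracket_left (a point): middle of the slot floor of the keep's left U bracket, at (-18, 72, 45) mm in the keep's frame. Slot 19 mm wide in x, open at the top, 16 mm wide in y, prong tops z 75
- bracket_right (a point): the same of the right U bracket, at (-18, -72, 45) mm
- roof_edge (a point): middle of the roof's front upper edge, at (66, 0, 75.5) mm in the keep's frame. The roof runs from x 66 to 120, underside z 71.5. Between the shut gate and this edge (x 0 to 66) the keep is open at the top
- nest (a point): middle of the recess floor, at (66, 0, 15.5) mm in the keep's frame. Recess: x 40 to 92, 83 mm wide, 8 mm deeper than the deck; the deck goes on behind it to the back wall at x 112. The roof covers all but its first 26 mm, so the block must be slid in along the deck, and then its back still stands out from under the roof by 20 to 26 mm
- gate_bar: gate bar: dark steel, 0.25 to 0.45 kg, 200 mm long (y), 14 mm thick (x), 22 mm high, with a bow handle on top: two 12 mm uprights at y +-31 and a cross piece 12 mm thick (x), 74 mm long (y), z 66 to 90. Origin: middle of its underside; z up. It starts in the keep's U brackets, underside at z 45, handle above the gate; gripped from above across the 12 mm
- bar_end_left (a point): centre of the bar's end at its +y
- bar_end_right (a point): centre of the bar's end at its -y
- bar_rest: bar rest: grey plate 60 x 176 x 10 mm fixed to the worktop, with two U brackets at y +-72 mm (16 mm wide in y). Origin: middle of the plate at worktop level; y along the resting bar. Slots 20 mm wide centred on x 0, floor z 30, prongs to z 46, mouths flaring to about 40 mm at z 60. A bar lying home and centred has its origin at (0, 0, 30) mm; either way round
- bucking_block: bucking block: plain hardwood block 46 mm (x) x 76 mm (y) x 38 mm high, 0.15 to 0.3 kg, lying flat on the worktop. Origin: middle of its underside. In the recess its 76 mm side lies along the keep's y
- bell_d: bystander: standing cow bell, 64 x 106 x 113 mm, origin middle of its underside
- bell_tear: bystander: slender lying bell, 113 x 68 x 46 mm, origin middle of its underside
- bell_k: bystander: lying cow bell, 88 x 82 x 53 mm, origin middle of its underside

How it is judged:
By the outcome, as a careful person would: the job done as asked, in the order asked, and still so for the second after the job is handed in, with the robot touching nothing.
It also fails if it takes over 64 s, if anything falls off the work surface, if the arm or the gripper's body presses on something with over 40 N, if the wrist force passes 120 N, or if a joint passes its speed limit or range.

## Working session

There is one attempt and no reset: what is moved stays moved. The work goes in short steps, Python scripts to look and compute and a tool call to move; the robot and the scene stay as the last step left them, time stands still between calls to the robot, and variables do not carry over. Pictures are saved under pics/ and viewed, about 8 in all and at most 12, crops included, and the job is handed in when it is done.

Besides the shell and the picture viewer there is one more tool, called as name(argument=value, ...), one argument or row to a line, values as JSON. move_arm: Moves the arm, as the interface text tells. Its arguments: {"type":"object","properties":{"increments":{"type":"string"},"newtons":{"type":"number"}},"required":["increments"]}

```bash
mkdir -p pics; cat > h.py <<'E'
from plant import *
import numpy as np, cv2
from scipy.spatial.transform import Rotation as R
def cam(name):
    c=get_calibration(name); K=np.array(c["camera_matrix"])
    if name=="wrist":
        s=observe(); q=s["tcp_rot"]; T=np.eye(4); T[:3,:3]=R.from_quat([q[1],q[2],q[3],q[0]]).as_matrix(); T[:3,3]=s["eef_pos"]
        return K,T@np.array(c["tool_from_camera"])
    return K,np.array(c["world_from_camera"])
def proj(K,T,P):
    P=np.atleast_2d(P); p=(P-T[:3,3])@T[:3,:3]; p=p*[1,-1,-1]; u=p@K.T; return u[:,:2]/u[:,2:]
def ray(K,T,uv,z):
    uv=np.atleast_2d(uv); d=np.c_[uv,np.ones(len(uv))]@np.linalg.inv(K).T; d=d*[1,-1,-1]@T[:3,:3].T
    t=(z-T[2,3])/d[:,2]; return T[:3,3]+d*t[:,None]
E
python3 - <<'E'
from h import *
s=observe(); print(s)
ims={}
for n in["scene","top"]:
    im=read_camera(n); cv2.imwrite(f"pics/{n}0.png",im)
    c=get_calibration(n); print(n,c)
    for q in["keep","gate_bar","bar_rest","bucking_block","bell_d","bell_tear","bell_k","gate"]:
        r=regions_of(n,q)
        for x in r[:2]:
            m=x["region"].astype(np.uint8); ys,xs=np.nonzero(m)
            box=cv2.minAreaRect(np.c_[xs,ys].astype(np.float32)) if len(xs) else None
            print(n,q,round(x["confidence"],2),box)
    ims[n]=im
cv2.imwrite("pics/both0.png",cv2.resize(np.vstack([ims["scene"],ims["top"]]),None,fx=.714,fy=.714))
print(get_calibration("wrist"))
E
```

```text
{'time_s': 0.0, 'q': array([-1.30109303,  0.47779272,  0.02231579,  1.55641431, -0.01149247,
        1.10930366, -0.08308794]), 'qd': array([-0.00144242, -0.00024955,  0.00072561,  0.00120245,  0.00072055,
       -0.00054187,  0.00053243]), 'joint_efforts': array([ 5.74323190e-05, -5.82859325e+01,  1.53459359e+00, -2.72609693e+01,
       -5.42785053e-02,  1.70733413e-02,  1.90448982e-04]), 'eef_pos': array([0.24877761, 0.62684834, 0.2217019 ]), 'tcp_rot': array([-1.04661245e-04,  1.87751308e-01,  9.82216191e-01, -8.88951004e-04]), 'ft_force': array([ 0.20546299, -0.03780831,  0.37969562]), 'wrist_torque': array([ 0.00423799,  0.05798507, -0.02365569]), 'grip_width': 0.08782830377811397}
scene {'camera_matrix': array([[470.44155425,   0.        , 278.52714399],
       [  0.        , 470.44155425, 210.99698181],
       [  0.        ,   0.        ,   1.        ]]), 'world_from_camera': array([[ 0.86585252,  0.25591001, -0.42989474,  0.03561991],
       [-0.49980339,  0.48070717, -0.72049787, -0.89678713],
       [ 0.02227087,  0.83870774,  0.54412621,  0.67721411],
       [ 0.        , 
[... 2736 characters left out ...]
top bell_k 0.65 ((403.89190673828125, 208.3513641357422), (34.19498825073242, 23.67345428466797), 80.53767395019531)
top gate 0.64 ((191.5, 193.0), (2.0, 3.0), 90.0)
{'camera_matrix': array([[370.70499752,   0.        , 272.93969608],
       [  0.        , 370.70499752, 215.31994182],
       [  0.        ,   0.        ,   1.        ]]), 'tool_from_camera': array([[ 6.09543664e-05,  9.63134939e-01,  2.69018747e-01,
         7.29318722e-02],
       [ 9.99999788e-01, -2.33172090e-04,  6.08217215e-04,
        -1.53130671e-05],
       [ 6.48522914e-04,  2.69018653e-01, -9.63134749e-01,
        -1.62326946e-01],
       [ 0.00000000e+00,  0.00000000e+00,  0.00000000e+00,
         1.00000000e+00]])}
```

View pics/top0.png

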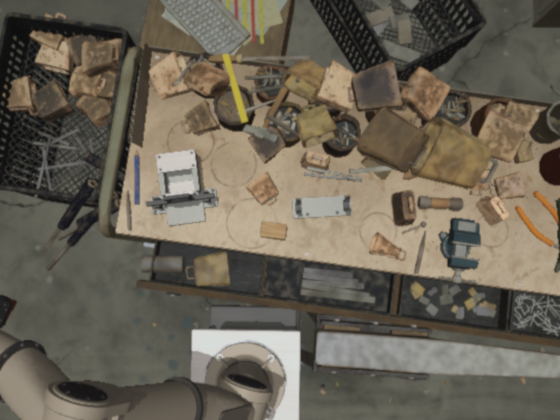

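View pics/scene0.png

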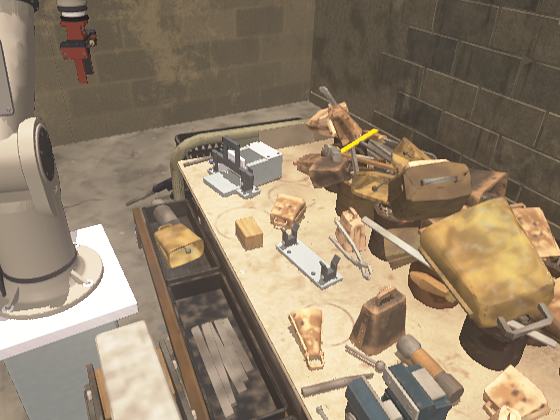

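The top view shows keep (182,185), bar (180,198), rest (321,207), block (273,230), and bells at (264,190), (404,208) and (388,246). The scene view agrees. Next I turn these into positions.

```bash
python3 - <<'E'
from h import *
K,T=cam("top")
def rect(c,wh,a,z):
    # world centre and long-axis direction of image minAreaRect at height z
    b=cv2.boxPoints((c,wh,a)); P=ray(K,T,b,z)[:,:2]; C=P.mean(0)
    e=[P[1]-P[0],P[2]-P[1]]; l=max(e,key=np.linalg.norm); s=min(e,key=np.linalg.norm)
    return C.round(4), np.linalg.norm(l).round(3),np.linalg.norm(s).round(3), round(np.degrees(np.arctan2(l[1],l[0]))%180,1)
print("bar",rect((179.7,197.9),(8.9,68.7),81.7,.06), rect((179.7,197.9),(8.9,68.7),81.7,.1))
print("keep",rect((182.4,187.2),(73,66.9),82.2,.07))
print("rest",rect((321,206.2),(21,59.35),86.8,.01))
print("block",rect((273.07,230.4),(25.6,16),6.3,.03))
for n,p,z in[("k",(264.3,190.3),.03),("d",(403.9,208.3),.06),("t",(389,246.4),.02)]: print(n,ray(K,T,p,z).round(3))
# base & workspace
print(ray(K,T,[(157,165),(195,150),(167,222),(203,222),(150,240),(560,270),(560,100)],0).round(3))
E
```

```text
bar (array([0.5313, 0.2005]), np.float64(0.199), np.float64(0.026), np.float64(99.4)) (array([0.5267, 0.1936]), np.float64(0.194), np.float64(0.025), np.float64(99.4))
keep (array([0.5621, 0.1921]), np.float64(0.214), np.float64(0.194), np.float64(9.3))
rest (array([ 0.5196, -0.2148]), np.float64(0.179), np.float64(0.063), np.float64(94.3))
block (array([ 0.4433, -0.0722]), np.float64(0.076), np.float64(0.047), np.float64(84.7))
k [[ 0.562 -0.044  0.03 ]]
d [[ 0.512 -0.452  0.06 ]]
t [[ 0.402 -0.417  0.02 ]]
[[ 0.637  0.283  0.   ]
 [ 0.686  0.17   0.   ]
 [ 0.465  0.246  0.   ]
 [ 0.467  0.139  0.   ]
 [ 0.41   0.295  0.   ]
 [ 0.341 -0.935  0.   ]
 [ 0.864 -0.953  0.   ]]
```

move_arm(
  increments="0 0 0.03 0 0 0 1; 0.028 -0.043 0.03 0 0 -0.103 1; 0.028 -0.043 0 0 0 -0.103 1; 0.028 -0.043 0 0 0 -0.103 1; 0.028 -0.043 0 0 0 -0.103 1; 0.028 -0.043 0 0 0 -0.103 1; 0.028 -0.043 0 0 0 -0.103 1; 0.028 -0.043 0 0 0 -0.103 1; 0.028 -0.043 0 0 0 -0.103 1; 0.028 -0.043 0 0 0 -0.103 1; 0.029 -0.04 0 0 0 -0.103 1; 0 0 0 0 0 0 1",
)

```text
time_s: 2.4
eef_pos: [0.5321, 0.1959, 0.2831]
tcp_rot: [0.001, 0.65, 0.76, 0.0]
ft_force: [-0.5, -0.5, -0.6]
grip_width: 0.0876
```

```bash
python3 - <<'E'
from h import *
s=observe(); print(s["eef_pos"],s["tcp_rot"],s["q"])
K,T=cam("wrist"); im=read_camera("wrist"); cv2.imwrite("pics/w1.png",im)
Kt,Tt=cam("top"); 
np.savez("w1",K=K,T=T)
E
```

```text
[0.53214924 0.19592618 0.28308467] [1.01421834e-03 6.50347580e-01 7.59636094e-01 3.42188251e-05] [-0.80533387  0.25303499  0.41728049  1.76890366 -0.10983238  1.14187883
 -0.19946851]
```

View pics/w1.png

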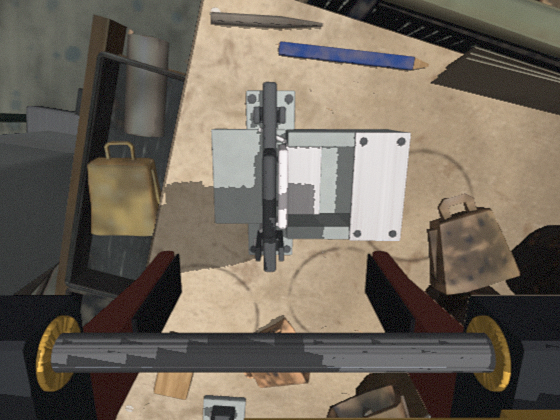

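The wrist view shows the bar along column 270, rows 83–270, and the roof spanning columns 352–408, rows 132–240. I'll fit the keep's pose and overlay it.

```bash
cat > fit.py <<'E'
from h import *
from scipy.optimize import least_squares
def tf(p,P): # p=x,y,yaw
    c,s=np.cos(p[2]),np.sin(p[2]); P=np.array(P,float)/1000
    return np.c_[p[0]+c*P[:,0]-s*P[:,1],p[1]+s*P[:,0]+c*P[:,1],P[:,2]]
def fit(K,T,P,uv,p0): return least_squares(lambda p:(proj(K,T,tf(p,P))-uv).ravel(),p0)
E
python3 - <<'E'
from fit import *
d=np.load("w1.npz"); K,T=d["K"],d["T"]
im=cv2.imread("pics/w1.png")
for q in["gate_bar","bar_end_left","bar_end_right","bracket_left","bracket_right","roof_edge","gate_top","keep"]:
    for x in look_for("wrist",q)[:1]:
        r=np.array(x["rect"])*[560,420,560,420]; print(q,round(x["confidence"],2),r.round(1),(r[:2]+r[2:]/2).round(1))
P=[(-18,100,67),(-18,-100,67),(66,0,75.5)]
uv=[(270,82),(269,271),(352.5,186)]
f=fit(K,T,P,uv,[.54,.2,.16]); print(f.x,np.degrees(f.x[2]),f.fun.round(1))
L=[[(-25,-100,67),(-11,-100,67),(-11,100,67),(-25,100,67)],[(66,-41.5,75.5),(120,-41.5,75.5),(120,41.5,75.5),(66,41.5,75.5)],[(-24,-37,135),(-12,-37,135),(-12,37,135),(-24,37,135)],[(-8,-40,86),(0,-40,86),(0,40,86),(-8,40,86)],[(40,-41.5,15.5),(92,-41.5,15.5),(92,41.5,15.5),(40,41.5,15.5)]]
big=cv2.resize(im[60:300,180:430],None,fx=3,fy=3,interpolation=cv2.INTER_CUBIC)
ov=big.copy()
for l in L:
    cv2.polylines(ov,[((proj(K,T,tf(f.x,l))-[180,60]+.5)*3).round().astype(np.int32)],True,(0,0,255),1)
bigd=cv2.resize(ov,(750,720)); cv2.imwrite("pics/w1o.png",cv2.resize(ov,None,fx=.83,fy=.83))
E
```

```text
gate_bar 0.86 [258.8  79.8  21.1 188.7] [269.3 174.2]
bar_end_left 0.9 [262.7  80.   16.3 192. ] [270.8 176. ]
bar_end_right 0.59 [261.1  80.5  16.  188. ] [269.1 174.5]
bracket_left 0.8 [211.6  89.4 196.6 172.8] [309.9 175.8]
bracket_right 0.95 [211.3  90.4 195.5 168.1] [309.  174.4]
roof_edge 0.62 [208.1  87.7 201.  175.1] [308.6 175.2]
gate_top 0.63 [275.7 147.7  12.7  81.8] [282.  188.6]
keep 0.68 [208.   88.  201.7 172.2] [308.8 174.1]
[0.54699864 0.19925359 0.14624006] 8.378938161729081 [ 0.2 -0.9 -0.   1.5 -0.2 -0.2]
```

View pics/w1o.png

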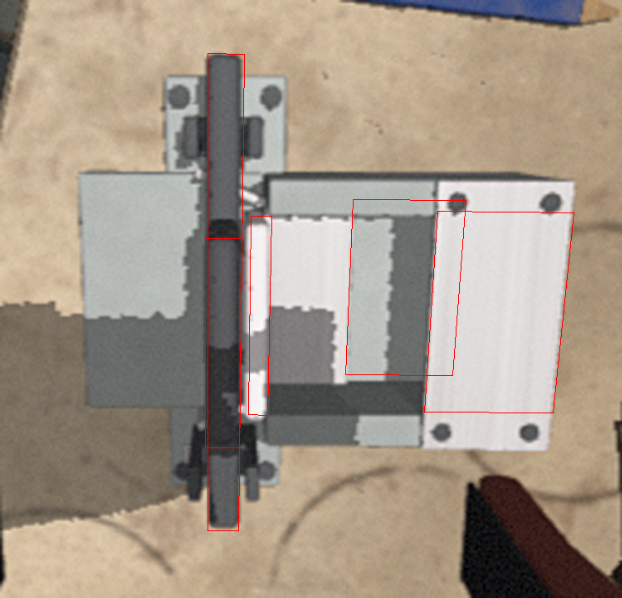

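The overlay agrees with the picture for bar, gate, roof edge and recess edge to about 1 px. The keep is at (0.547, 0.199), yaw 8.4°. Descending to grip.

move_arm(
  increments="-0.003 0.0007 -0.03 0 0 -0.009 1; 0 0 -0.04 0 0 0 1; 0 0 -0.04 0 0 0 1; 0 0 -0.03 0 0 0 1; 0 0 -0.025 0 0 0 1; 0 0 -0.014 0 0 0 1; 0 0 0 0 0 0 1; 0 0 0 0 0 0 -0.5; 0 0 0 0 0 0 -1; 0 0 0 0 0 0 -1; 0 0 0 0 0 0 -1; 0 0 0 0 0 0 -1",
  newtons=45,
)

```text
time_s: 4.35
eef_pos: [0.527, 0.2011, 0.1038]
tcp_rot: [0.0, 0.651, 0.759, 0.0]
ft_force: [0.2, -0.0, 0.1]
grip_width: 0.0411
```

move_arm(
  increments="0.002 -0.0045 0 0 0 0 0; 0 0 0 0 0 0 0; 0 0 0 0 0 0 -1; 0 0 0 0 0 0 -1; 0 0 0 0 0 0 -1; 0 0 0 0 0 0 -1; 0 0 0 0 0 0 -1; 0 0 0 0 0 0 -1",
)

```text
time_s: 5.35
eef_pos: [0.5289, 0.1967, 0.1036]
tcp_rot: [-0.0, 0.651, 0.759, -0.0]
ft_force: [-0.8, -0.7, 0.0]
grip_width: 0.0118
```

move_arm(
  increments="0 0 0.005 0 0 0 -1; 0 0 0.008 0 0 0 -1; 0 0 0.008 0 0 0 -1; 0 0 0.01 0 0 0 -1; 0 0 0.015 0 0 0 -1; 0 0 0.02 0 0 0 -1; 0 0 0.02 0 0 0 -1; 0 0 0.02 0 0 0 -1; 0 0 0.01 0 0 0 -1; 0 0 0 0 0 0 -1",
  newtons=60,
)

```text
time_s: 6.6
eef_pos: [0.5294, 0.1968, 0.2205]
tcp_rot: [0.0, 0.651, 0.759, 0.001]
ft_force: [-0.6, -0.5, -3.2]
grip_width: 0.0115
```

```bash
python3 - <<'E'
from h import *
s=observe(); print(s["eef_pos"],s["tcp_rot"],s["ft_force"],s["wrist_torque"])
im=read_camera("wrist"); cv2.imwrite("pics/w2.png",im)
# rest fit from top camera
T0=read_camera("top"); r=regions_of("top","bar_rest"); K,T=cam("top")
for x in r[:2]:
    ys,xs=np.nonzero(x["region"]); print(x["confidence"],cv2.minAreaRect(np.c_[xs,ys].astype(np.float32)))
    print(np.array(ray(K,T,(xs.mean(),ys.mean()),.015)).round(4))
E
```

```text
[0.52935706 0.19676201 0.22047979] [2.22985218e-04 6.50628060e-01 7.59396128e-01 7.73584160e-04] [-0.60601155 -0.51423458 -3.24110055] [-0.08283257  0.07093348 -0.04637781]
0.57 ((321.4793395996094, 206.64825439453125), (19.90676498413086, 57.95863723754883), 86.633544921875)
[[ 0.5176 -0.2161  0.015 ]]
```

move_arm(
  increments="-0.005 -0.02 0.01 0 0 -0.007 -1; -0.009 -0.046 0.01 0 0 -0.007 -1; -0.009 -0.046 0 0 0 -0.007 -1; -0.009 -0.046 0 0 0 -0.007 -1; -0.009 -0.046 0 0 0 -0.007 -1; -0.009 -0.046 0 0 0 -0.007 -1; -0.009 -0.046 0 0 0 -0.007 -1; -0.009 -0.046 0 0 0 -0.007 -1; -0.008 -0.046 0 0 0 -0.007 -1; -0.003 -0.024 0 0 0 -0.007 -1; 0 0 0 0 0 0 -1; 0 0 0 0 0 0 -1",
)

```text
time_s: 8.25
eef_pos: [0.4495, -0.215, 0.2396]
tcp_rot: [-0.0, 0.677, 0.736, 0.0]
ft_force: [-0.3, 0.3, -2.8]
grip_width: 0.0116
```

```bash
python3 - <<'E'
from h import *
K,T=cam("wrist"); im=read_camera("wrist"); cv2.imwrite("pics/w3.png",im); s=observe(); print(s["eef_pos"],s["tcp_rot"],s["q"])
np.savez("w3",K=K,T=T)
big=cv2.resize(im[:380],None,fx=1.4,fy=1.4,interpolation=cv2.INTER_CUBIC); cv2.imwrite("pics/w3b.png",big)
for x in regions_of("wrist","bar_rest")[:2]:
    ys,xs=np.nonzero(x["region"]); print(x["confidence"],cv2.minAreaRect(np.c_[xs,ys].astype(np.float32)))
E
```

```text
[ 0.44979721 -0.2145109   0.23962548] [-3.51307523e-04  6.76413967e-01  7.36521537e-01  2.18914417e-04] [-0.26985022  0.18451721  0.67856391  1.98319284 -0.13642635  1.01880985
  0.55731633]
0.94 ((341.71466064453125, 193.9898223876953), (65.67240905761719, 173.46084594726562), 2.0454084873199463)
```

View pics/w3b.png

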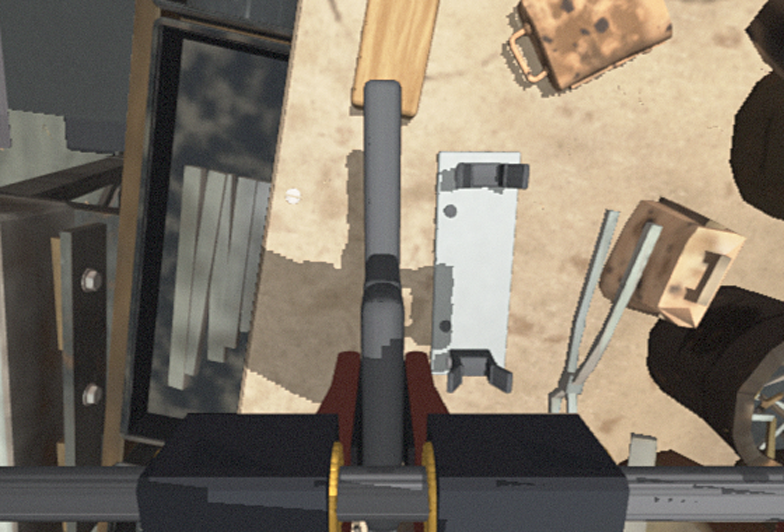

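The rest lies clear of the bar: plate corners at about (440,152), (520,152) and (432,372) in the crop. The bar hangs level. I'll fit the rest.

```bash
python3 - <<'E'
from fit import *
d=np.load("w3.npz"); K,T=d["K"],d["T"]
P=[(-30,88,10),(30,88,10),(-30,-88,10)]
uv=np.array([(440,152),(520,152),(432,373)])/1.4
f=fit(K,T,P,uv,[.52,-.215,.07]); print(f.x,np.degrees(f.x[2]),f.fun.round(1))
im=cv2.imread("pics/w3.png"); ov=cv2.resize(im[90:300,280:400],None,fx=5,fy=5,interpolation=cv2.INTER_CUBIC)[:, :]
def dr(l,c=(0,0,255)): cv2.polylines(ov,[((proj(K,T,tf(f.x,l))-[280,90]+.5)*5).round().astype(np.int32)],True,c,1)
dr([(-30,-88,10),(30,-88,10),(30,88,10),(-30,88,10)])
for y in(72,-72):
    for z,h in((60,20),(46,10)): dr([(-h,y-8,z),(h,y-8,z),(h,y+8,z),(-h,y+8,z)],(0,255,0) if z==60 else (255,0,0))
dr([(-10,64,30),(10,64,30),(10,80,30),(-10,80,30)],(0,255,255))
cv2.imwrite("pics/w3o.png",cv2.resize(ov,None,fx=.57,fy=.57,interpolation=cv2.INTER_AREA))
E
```

```text
[ 0.52135275 -0.22001177  0.08008291] 4.588412696361743 [-0.9 -0.8  1.1 -0.5 -0.2  1.7]
```

View pics/w3o.png

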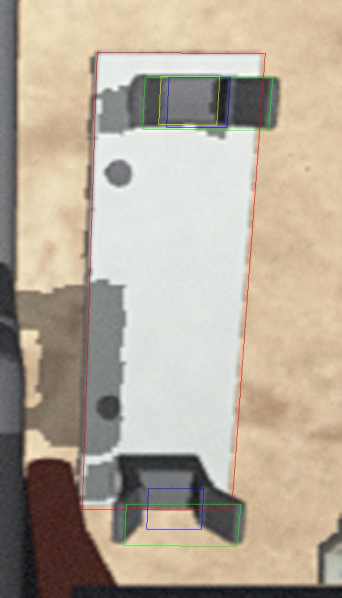

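move_arm(
  increments="0.03 -0.003 0 0 0 -0.005 -1; 0.04 -0.0025 0 0 0 0 -1; 0.001 0 -0.01 0 0 0 -1; 0 0 -0.03 0 0 0 -1; 0 0 -0.03 0 0 0 -1; 0 0 -0.025 0 0 0 -1; 0 0 -0.01 0 0 0 -1; 0 0 0 0 0 0 -1; 0 0 -0.01 0 0 0 -1; 0 0 -0.01 0 0 0 -1; 0 0 -0.01 0 0 0 -1; 0 0 0 0 0 0 -1",
)

```text
time_s: 9.85
eef_pos: [0.5204, -0.2207, 0.1037]
tcp_rot: [-0.001, 0.679, 0.734, -0.0]
ft_force: [-0.9, -0.6, -3.5]
grip_width: 0.0116
```

move_arm(
  increments="0 0 -0.005 0 0 0 -1; 0 0 -0.005 0 0 0 -1; 0 0 -0.003 0 0 0 -1; 0 0 -0.0015 0 0 0 -1; 0 0 0 0 0 0 -1; 0 0 0 0 0 0 -1",
)

```text
time_s: 10.6
eef_pos: [0.5211, -0.2209, 0.0903]
tcp_rot: [0.0, 0.679, 0.734, 0.0]
ft_force: [-0.8, 0.6, -2.4]
grip_width: 0.0116
```

move_arm(
  increments="0 0 -0.0015 0 0 0 -1; 0 0 0 0 0 0 -1; 0 0 0 0 0 0 -0.6; 0 0 0 0 0 0 0; 0 0 0 0 0 0 0.3; 0 0 0 0 0 0 0.3; 0 0 0.02 0 0 0 0.3; 0 0 0.04 0 0 0 0.3; 0 0 0.05 0 0 0 0.3; 0 0 0.03 0 0 0 0.3; 0 0 0 0 0 0 0.3; 0 0 0 0 0 0 0.3",
)

```text
time_s: 12.1
eef_pos: [0.5205, -0.2205, 0.2278]
tcp_rot: [-0.001, 0.679, 0.735, -0.0]
ft_force: [-0.5, 0.3, -0.1]
grip_width: 0.057
```

```bash
python3 - <<'E'
from fit import *
s=observe(); print(s["eef_pos"],s["tcp_rot"],s["ft_force"],s["grip_width"],s["q"])
K,T=cam("wrist"); im=read_camera("wrist")
p=[.5205,-.220,.0801]; ov=im.copy()
def dr(l,c=(0,0,255)): cv2.polylines(ov,[(proj(K,T,tf(p,l))).round().astype(np.int32)],True,c,1)
dr([(-7,-100,52),(7,-100,52),(7,100,52),(-7,100,52)]); dr([(-6,-37,120),(6,-37,120),(6,37,120),(-6,37,120)],(0,255,0))
K,T=cam("wrist")
print([ (q,[ (round(x["confidence"],2),(np.array(x["rect"])*[560,420,560,420]).round(1)) for x in look_for("wrist",q)[:1]]) for q in["gate_bar","bucking_block"]])
for x in regions_of("wrist","bucking_block")[:1]:
    ys,xs=np.nonzero(x["region"]); b=cv2.boxPoints(cv2.minAreaRect(np.c_[xs,ys].astype(np.float32))); print(b, ray(K,T,b,.038).round(4))
    cv2.polylines(ov,[b.round().astype(np.int32)],True,(255,0,0),1)
cv2.imwrite("pics/w4.png",ov)
E
```

```text
[ 0.52050727 -0.22048361  0.22783998] [-5.64933145e-04  6.78569480e-01  7.34535990e-01 -1.48441530e-04] [-0.47014262  0.337528   -0.12523545] 0.05697907144769797 [-0.23312205  0.33741928  0.66272041  1.84949027 -0.23909901  1.03620404
  0.60463269]
[('gate_bar', [(0.8, array([265.2,  82.4,  19.4, 204.9]))]), ('bucking_block', [(0.79, array([168.4,   0. ,  64.5,  73. ]))])]
[[ 1.6584001e+02  6.4120003e+01]
 [ 1.7618001e+02 -8.2599983e+00]
 [ 2.3442000e+02  6.0005188e-02]
 [ 2.2408000e+02  7.2440002e+01]] [[ 0.4169 -0.1144  0.038 ]
 [ 0.4255 -0.0566  0.038 ]
 [ 0.4748 -0.059   0.038 ]
 [ 0.4686 -0.1172  0.038 ]]
```

View pics/w4.png

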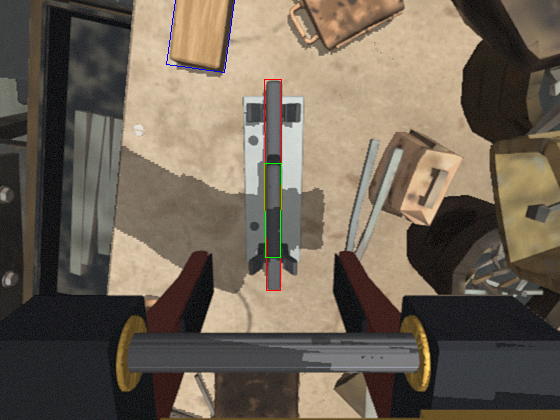

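The bar sits home in the rest, matching the overlay at columns 265–282, rows 80–290. Now over the keep with shut fingers.

move_arm(
  increments="0.004 0.02 0 0 0 0.007 -1; 0.006 0.045 0 0 0 0.007 -1; 0.006 0.045 0 0 0 0.007 -1; 0.006 0.045 0 0 0 0.007 -1; 0.006 0.045 0 0 0 0.007 -1; 0.006 0.045 0 0 0 0.007 -1; 0.006 0.045 0 0 0 0.007 -1; 0.006 0.045 0 0 0 0.007 -1; 0.006 0.045 0 0 0 0.007 -1; 0.004 0.043 -0.03 0 0 0.004 -1; 0 0 -0.03 0 0 0 -1; 0 0 0 0 0 0 -1",
)

```text
time_s: 13.8
eef_pos: [0.5745, 0.2033, 0.1662]
tcp_rot: [-0.001, 0.653, 0.758, -0.003]
ft_force: [0.8, -0.5, 0.9]
grip_width: 0.0004
```

move_arm(
  increments="0.002 0 -0.03 0 0 0 -1; 0 0 -0.03 0 0 0 -1; 0 0 -0.02 0 0 0 -1; 0 0 -0.015 0 0 0 -1; 0 0 -0.006 0 0 0 -1; 0 0 0 0 0 0 -1",
)

```text
time_s: 14.55
eef_pos: [0.5792, 0.2022, 0.0679]
tcp_rot: [0.0, 0.654, 0.757, 0.0]
ft_force: [0.5, -0.1, -0.1]
grip_width: 0.0003
```

move_arm(
  increments="-0.0093 -0.0014 -0.001 0 0 0 -1; -0.0093 -0.0014 0 0 0 0 -1; -0.0064 -0.001 -0.0007 0 0 0 -1; -0.0064 -0.001 -0.0008 0 0 0 -1; -0.005 -0.0008 -0.002 0 0 0 -1; -0.005 -0.0007 -0.002 0 0 0 -1; -0.0043 -0.0007 -0.0033 0 0 0 -1; -0.0043 -0.0006 -0.0034 0 0 0 -1; -0.0033 -0.0005 -0.0043 0 0 0 -1; -0.0033 -0.0005 -0.0044 0 0 0 -1; 0 0 0 0 0 0 -1",
)

```text
time_s: 15.92
eef_pos: [0.5215, 0.1933, 0.0451]
tcp_rot: [-0.0, 0.654, 0.757, -0.001]
ft_force: [-0.6, -0.4, -0.3]
grip_width: 0.0004
```

move_arm(
  increments="-0.0021 -0.0003 -0.005 0 0 0 -1; -0.0021 -0.0003 -0.005 0 0 0 -1; -0.001 -0.0001 -0.005 0 0 0 -1; -0.0004 -0.0001 -0.004 0 0 0 -1; 0 0 -0.0015 0 0 0 -1; 0 0 0 0 0 0 -1",
)

```text
time_s: 16.68
eef_pos: [0.5166, 0.1927, 0.025]
tcp_rot: [-0.0, 0.654, 0.757, -0.0]
ft_force: [0.7, -0.2, -0.4]
grip_width: 0.0005
```

move_arm(
  increments="0 0 -0.0015 0 0 0 -1; 0 0 -0.001 0 0 0 -1; 0 0 0 0 0 0 -1",
)

```text
time_s: 17.05
eef_pos: [0.5167, 0.1928, 0.0242]
tcp_rot: [-0.001, 0.654, 0.757, 0.0]
ft_force: [-4.8, -2.1, 18.6]
grip_width: 0.0005
```

Contact at 24 mm means the gate is flat. Retreat, check, and go on to the block.

move_arm(
  increments="0 0 0.02 0 0 0 -1; 0 0 0.05 0 0 0 -1; 0 0 0.05 0 0 0 0; 0 0 0.05 0 0 0 1; 0 0 0.03 0 0 0 1; 0 0 0 0 0 0 1",
)

```text
time_s: 17.8
eef_pos: [0.5181, 0.1933, 0.2251]
tcp_rot: [0.001, 0.654, 0.757, 0.002]
ft_force: [-0.4, -0.5, -0.0]
grip_width: 0.0369
```

```bash
python3 - <<'E'
from h import *
K,T=cam("wrist"); im=read_camera("wrist"); cv2.imwrite("pics/w5.png",im); np.savez("w5",K=K,T=T); print(observe()["eef_pos"])
E
```

```text
[0.51702229 0.19296683 0.22334788]
```

move_arm(
  increments="-0.008 -0.03 0 0 0 -0.03 1; -0.011 -0.04 0 0 0 -0.03 1; -0.011 -0.04 0 0 0 -0.03 1; -0.011 -0.04 0 0 0 -0.03 1; -0.011 -0.04 0 0 0 -0.03 1; -0.011 -0.04 0 0 0 -0.03 1; -0.011 -0.038 0 0 0 -0.03 1; 0 0 0 0 0 -0.03 1; 0 0 0 0 0 0 1; 0 0 0 0 0 0 1",
)

```text
time_s: 19.1
eef_pos: [0.4429, -0.0741, 0.2223]
tcp_rot: [-0.0, 0.739, 0.674, -0.0]
ft_force: [-0.3, -0.3, 0.3]
grip_width: 0.0878
```

```bash
python3 - <<'E'
from fit import *
K,T=cam("wrist"); im=read_camera("wrist"); s=observe(); print(s["eef_pos"],s["tcp_rot"]); np.savez("w6",K=K,T=T); cv2.imwrite("pics/w6.png",im)
a=cv2.imread("pics/w5.png"); d=np.load("w5.npz"); p=[.547,.1992,.1462]
for l in [[(-62,-40,24),(0,-40,24),(0,40,24),(-62,40,24)],[(66,-41.5,75.5),(120,-41.5,75.5),(120,41.5,75.5),(66,41.5,75.5)],[(40,-41.5,15.5),(92,-41.5,15.5),(92,41.5,15.5),(40,41.5,15.5)]]:
    cv2.polylines(a,[proj(d["K"],d["T"],tf(p,l)).round().astype(np.int32)],True,(0,0,255),1)
for x in regions_of("wrist","bucking_block")[:1]:
    ys,xs=np.nonzero(x["region"]); b=cv2.boxPoints(cv2.minAreaRect(np.c_[xs,ys].astype(np.float32))); P=ray(K,T,b,.038); print(x["confidence"],b,P.round(4),P.mean(0))
    e=[P[1]-P[0],P[2]-P[1]]; l=max(e,key=np.linalg.norm); print([np.linalg.norm(v) for v in e],np.degrees(np.arctan2(l[1],l[0]))%180)
    ov=im.copy(); cv2.polylines(ov,[b.round().astype(np.int32)],True,(0,0,255),1)
cv2.imwrite("pics/w56.png",np.vstack([a[30:310,100:500],ov[30:310,100:500]]))
E
```

```text
[ 0.44296526 -0.07418856  0.2224318 ] [-8.26173647e-05  7.38722850e-01  6.74009233e-01 -3.12910151e-04]
0.86 [[251. 149.]
 [299. 149.]
 [299. 229.]
 [251. 229.]] [[ 0.4267 -0.0325  0.038 ]
 [ 0.4709 -0.0366  0.038 ]
 [ 0.4653 -0.114   0.038 ]
 [ 0.4184 -0.1097  0.038 ]] [ 0.44529585 -0.07320501  0.038     ]
[np.float64(0.044380545090235785), np.float64(0.07763253038078417)] 85.84822684536078
```

View pics/w56.png

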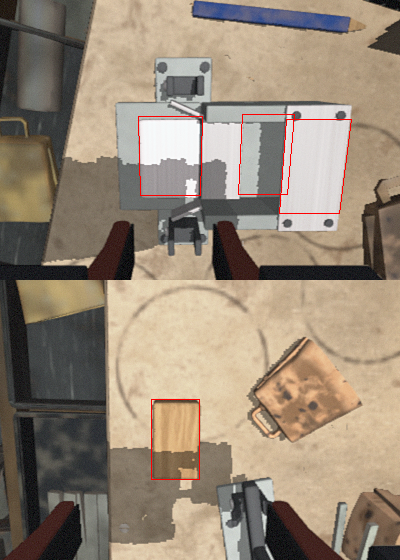

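Gate flat on the overlay, the way in is clear, and the block is aligned with the jaws at about (0.445, −0.0745). Grasping it.

move_arm(
  increments="0.002 -0.0005 -0.04 0 0 0 0.6; 0 0 -0.05 0 0 0 0.6; 0 0 -0.05 0 0 0 0.6; 0 0 -0.04 0 0 0 0.6; 0 0 -0.02 0 0 0 0.6; 0 0 -0.01 0 0 0 0.6; 0 0 -0.004 0 0 0 0.6; 0 0 0 0 0 0 0; 0 0 0 0 0 0 -0.5; 0 0 0 0 0 0 -0.5; 0 0 0 0 0 0 -0.5; 0 0 0 0 0 0 -0.5",
  newtons=30,
)

```text
time_s: 20.7
eef_pos: [0.4453, -0.0757, 0.0093]
tcp_rot: [0.0, 0.74, 0.673, 0.001]
ft_force: [-0.4, 0.4, 7.5]
grip_width: 0.0454
```

move_arm(
  increments="0 0 0.02 0 0 0 -0.5; 0 0 0.04 0 0 0 -0.5; 0 0 0.04 0 0 0.02 -0.5; 0.01 0.035 0.03 0 0 0.04 -0.5; 0.01 0.04 0 0 0 0.04 -0.5; 0.01 0.04 0 0 0 0.04 -0.5; 0.01 0.04 0 0 0 0.04 -0.5; 0.01 0.04 0 0 0 0.04 -0.5; 0.01 0.04 0 0 0 0.021 -0.5; 0.011 0.034 -0.03 0 0 0 -0.5; 0 0 -0.03 0 0 0 -0.5; 0 0 0 0 0 0 -0.5",
)

```text
time_s: 22.2
eef_pos: [0.5136, 0.1925, 0.0767]
tcp_rot: [-0.001, 0.653, 0.757, -0.003]
ft_force: [0.2, -1.0, -1.7]
grip_width: 0.0458
```

move_arm(
  increments="0 0 -0.015 0 0 0 -0.5; 0 0 -0.015 0 0 0 -0.5; 0 0 -0.006 0 0 0 -0.5; 0 0 0 0 0 0 -0.5; 0 0 0 0 0 0 -0.5",
)

```text
time_s: 22.82
eef_pos: [0.5162, 0.1932, 0.0431]
tcp_rot: [0.0, 0.653, 0.757, 0.0]
ft_force: [1.0, 0.2, -3.0]
grip_width: 0.0456
```

move_arm(
  increments="0 0.0005 -0.005 0 0 0 -0.5; 0 0 -0.004 0 0 0 -0.5; 0 0 -0.001 0 0 0 -0.5; 0 0 0 0 0 0 -0.5; 0 0 0 0 0 0 -0.5",
)

```text
time_s: 23.45
eef_pos: [0.5158, 0.1939, 0.0334]
tcp_rot: [-0.0, 0.653, 0.757, 0.0]
ft_force: [-2.3, -0.4, 7.6]
grip_width: 0.0454
```

move_arm(
  increments="0 0 0 0 0 0 0.3; 0 0 0 0 0 0 0.4; 0 0 0 0 0 0 0.4; 0 0 0.02 0 0 0 0.4; 0 0 0.04 0 0 0 0.4; 0 0 0.05 0 0 0 1; 0 0 0.05 0 0 0 1; 0 0 0 0 0 0 1; 0 0 0 0 0 0 1; 0 0 0 0 0 0 1",
)

```text
time_s: 24.7
eef_pos: [0.5148, 0.1934, 0.1913]
tcp_rot: [-0.0, 0.653, 0.757, -0.001]
ft_force: [-0.5, -1.2, -0.3]
grip_width: 0.0876
```

```bash
python3 - <<'E'
from fit import *
K,T=cam("wrist"); im=read_camera("wrist"); s=observe(); print(s["eef_pos"],s["tcp_rot"])
a=im.copy(); p=[.547,.1992,.1462]
for l in [[(-62,-41.5,24),(0,-41.5,24),(0,41.5,24),(-62,41.5,24)],[(0,-41.5,72),(120,-41.5,72),(120,41.5,72),(0,41.5,72)],[(-54,-38,62),(-8,-38,62),(-8,38,62),(-54,38,62)]]:
    cv2.polylines(a,[proj(K,T,tf(p,l)).round().astype(np.int32)],True,(0,0,255),1)
cv2.imwrite("pics/w7.png",cv2.resize(a[60:280,160:440],None,fx=2,fy=2,interpolation=cv2.INTER_CUBIC))
E
```

```text
[0.51495368 0.19336706 0.19136829] [-3.08147698e-04  6.53269255e-01  7.57124524e-01 -1.28101145e-03]
```

View pics/w7.png

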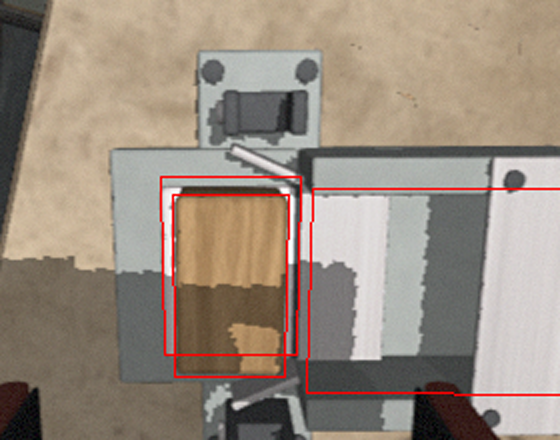

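Block square on the gate, matching the overlay (rows 195–376). The cheeks look about 1.5 mm further to −y than my frame, so I'll check with edge profiles.

```bash
python3 - <<'E'
from fit import *
K,T=cam("wrist"); im=cv2.cvtColor(read_camera("wrist"),cv2.COLOR_BGR2GRAY).astype(np.float32)
p=[.547,.1992,.1462]
def prof(x,z,ys):
    uv=proj(K,T,tf(p,[(x,y,z) for y in ys])).astype(np.float32)
    return cv2.remap(im,uv[:,0].reshape(1,-1),uv[:,1].reshape(1,-1),cv2.INTER_LINEAR)[0]
for x,z,a,b in[(15,72,36,54),(30,72,36,54),(50,72,36,54),(15,72,-54,-36),(30,72,-54,-36),(80,75.5,40,54),(80,75.5,-54,-44),(-58,24,36,44),(-31,62,34,44),(-31,62,-44,-34)]:
    ys=np.arange(a,b+.1,1); print(x,z,a,b,prof(x,z,ys).round().astype(int))
E
```

```text
15 72 36 54 [218 222 224 141 162 173 174 172 175 177 176 178 176 178 178 178 170 102
  71]
30 72 36 54 [171 178 180 129 157 173 177 176 175 177 176 175 175 177 176 177 170 107
  75]
50 72 36 54 [102 103 101  96 152 174 175 173 173 171 172 172 173 173 174 175 170 118
  78]
15 72 -54 -36 [98 97 96 99 96 97 98 98 97 95 75 64 73 66 70 67 65 65 69]
30 72 -54 -36 [97 98 98 98 96 93 95 93 96 92 78 63 71 75 75 74 73 76 79]
80 75.5 40 54 [212 211 213 215 212 213 215 212 213 210 214 216 215 177  95]
80 75.5 -54 -44 [209 211 207 211 211 209 209 206 206 208 206]
-58 24 36 44 [209 159 174 179 180 179 177 177 176]
-31 62 34 44 [154 148 134 116  75  60  54  84 165 182 179]
-31 62 -44 -34 [104 102 112  90  86  98 101  88  76  84  90]
```

move_arm(
  increments="-0.02 -0.003 0 0 0 0 -1; -0.022 -0.003 0 0 0 0 -1; 0 0 0 0 0 0 -1; 0 0 -0.02 0 0 0 -1; 0 0 -0.03 0 0 0 -1; 0 0 -0.03 0 0 0 -1; 0 0 -0.03 0 0 0 -1; 0 0 -0.025 0 0 0 -1; 0 0 -0.016 0 0 0 -1; 0 0 -0.01 0 0 0 -1; 0 0 0 0 0 0 -1; 0 0 0 0 0 0 -1",
)

```text
time_s: 26.3
eef_pos: [0.4744, 0.1879, 0.0324]
tcp_rot: [0.0, 0.653, 0.757, 0.001]
ft_force: [0.2, -0.2, 0.0]
grip_width: 0.0007
```

move_arm(
  increments="0.0074 0.0011 0 0 0 0 -1; 0.0074 0.0011 0 0 0 0 -1; 0.0074 0.0011 0 0 0 0 -1; 0.0074 0.0011 0 0 0 0 -1; 0.0074 0.0011 0 0 0 0 -1; 0.0074 0.0011 0 0 0 0 -1; 0.0074 0.0011 0 0 0 0 -1; 0.0074 0.0011 0 0 0 0 -1; 0.0074 0.0011 0 0 0 0 -1; 0.0074 0.0011 0 0 0 0 -1; 0 0 0 0 0 0 -1",
)

```text
time_s: 27.68
eef_pos: [0.5487, 0.1988, 0.0319]
tcp_rot: [0.0, 0.653, 0.757, 0.0]
ft_force: [-1.6, -0.6, 2.1]
grip_width: 0.0007
```

move_arm(
  increments="0.006 0.0009 0 0 0 0 -1; 0.006 0.0009 0 0 0 0 -1; 0.006 0.0009 0 0 0 0 -1; 0.004 0.0006 0 0 0 0 -1; 0.003 0.0004 0 0 0 0 -1; 0 0 0 0 0 0 -1",
)

```text
time_s: 28.42
eef_pos: [0.5732, 0.2024, 0.0318]
tcp_rot: [0.0, 0.653, 0.757, 0.0]
ft_force: [0.3, -0.0, 0.5]
grip_width: 0.0006
```

move_arm(
  increments="0.002 0.0003 0 0 0 0 -1; 0.002 0.0003 0 0 0 0 -1; 0 0 0 0 0 0 -1; 0 0 0 0 0 0 -1",
)

```text
time_s: 28.92
eef_pos: [0.577, 0.203, 0.0318]
tcp_rot: [0.0, 0.653, 0.757, 0.0]
ft_force: [-0.3, -1.4, 0.2]
grip_width: 0.0006
```

move_arm(
  increments="-0.012 -0.0018 0 0 0 0 -1; -0.01 -0.0015 0.02 0 0 0 -1; 0 0 0.05 0 0 0 -1; 0 0 0.05 0 0 0 -1; -0.02 -0.003 0.06 0 0 0 -1; 0 0 0 0 0 0 -1; 0 0 0 0 0 0 -1; 0 0 0 0 0 0 -1",
)

```text
time_s: 29.92
eef_pos: [0.5341, 0.1966, 0.2095]
tcp_rot: [-0.0, 0.653, 0.757, -0.001]
ft_force: [0.5, -0.6, 0.4]
grip_width: 0.0005
```

```bash
python3 - <<'E'
from fit import *
K,T=cam("wrist"); im=read_camera("wrist"); s=observe(); print(s["eef_pos"],s["tcp_rot"])
a=im.copy(); p=[.5473,.197,.15]
L=lambda x0,x1,y,z:[(x0,-y,z),(x1,-y,z),(x1,y,z),(x0,y,z)]
for l,c in [(L(0,120,41.5,72),(255,0,0)),(L(43,66,38,53.5),(0,0,255)),(L(43,66,38,62),(0,255,0))]:
    cv2.polylines(a,[((proj(K,T,tf(p,l)))).round().astype(np.int32)],True,c,1)
b=im[60:280,210:470]; a=a[60:280,210:470]
cv2.imwrite("pics/w8.png",cv2.resize(np.hstack([a,b]),None,fx=1.5,fy=1.5,interpolation=cv2.INTER_CUBIC))
E
```

```text
[0.5342528  0.19646816 0.20945651] [-3.26656370e-04  6.53241404e-01  7.57148473e-01 -1.32325621e-03]
```

View pics/w8.png

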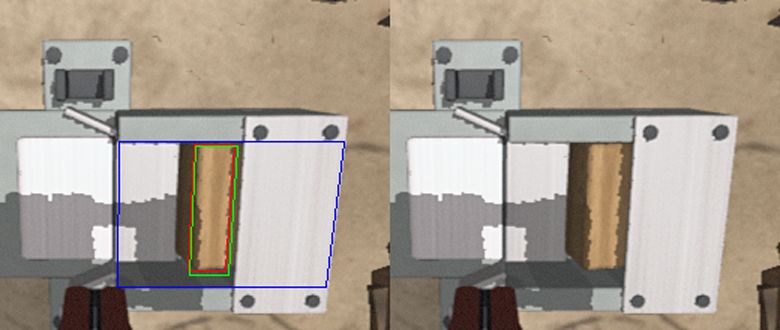

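The block stands about 23 mm out from the roof, centred, back edge near x 43. To settle whether it fully dropped I'll feel its top with the shut fingers: 53.5 mm if home, 62 mm if not.

move_arm(
  increments="0.0266 0.0035 0 0 0 0 -1; 0.026 0.003 0 0 0 0 -1; 0 0 -0.03 0 0 0 -1; 0 0 -0.04 0 0 0 -1; 0 0 -0.04 0 0 0 -1; 0 0 -0.025 0 0 0 -1; 0 0 -0.007 0 0 0 -1; 0 0 0 0 0 0 -1; 0 0 -0.003 0 0 0 -1; 0 0 -0.004 0 0 0 -1; 0 0 0 0 0 0 -1; 0 0 0 0 0 0 -1",
)

```text
time_s: 31.48
eef_pos: [0.5877, 0.2033, 0.0622]
tcp_rot: [0.0, 0.653, 0.757, 0.0]
ft_force: [-0.1, 0.1, -0.8]
grip_width: 0.0006
```

move_arm(
  increments="0 0 -0.003 0 0 0 -1; 0 0 -0.002 0 0 0 -1; 0 0 -0.0015 0 0 0 -1; 0 0 0 0 0 0 -1",
)

```text
time_s: 31.98
eef_pos: [0.5882, 0.2034, 0.0608]
tcp_rot: [-0.001, 0.654, 0.757, 0.001]
ft_force: [-16.8, -3.0, 45.5]
grip_width: 0.0
```

Contact at 61 mm: it has not dropped yet, so it needs pushing further.

move_arm(
  increments="0 0 0.02 0 0 0 -1; -0.016 -0.0023 0 0 0 0 -1; -0.016 -0.0023 0 0 0 0 -1; 0 0 -0.02 0 0 0 -1; 0 0 -0.02 0 0 0 -1; 0 0 -0.004 0 0 0 -1; 0 0 0 0 0 0 -1; 0.008 0.0012 0 0 0 0 -1; 0.008 0.0012 0 0 0 0 -1; 0.004 0.0006 0 0 0 0 -1; 0 0 0 0 0 0 -1; 0 0 0 0 0 0 -1",
)

```text
time_s: 33.48
eef_pos: [0.5755, 0.2016, 0.0315]
tcp_rot: [-0.0, 0.653, 0.757, -0.0]
ft_force: [0.1, 0.6, 0.9]
grip_width: 0.0005
```

move_arm(
  increments="0.002 0.0003 0 0 0 0 -1; 0.002 0.0003 0 0 0 0 -1; 0.001 0.0002 0 0 0 0 -1; 0 0 0 0 0 0 -1; 0 0 0 0 0 0 -1",
)

```text
time_s: 34.1
eef_pos: [0.5806, 0.2024, 0.0314]
tcp_rot: [-0.0, 0.653, 0.757, -0.0]
ft_force: [-1.0, -1.0, -0.3]
grip_width: 0.0006
```

move_arm(
  increments="0.001 0.0002 0 0 0 0 -1; 0.001 0.0002 0 0 0 0 -1; 0.001 0.0001 0 0 0 0 -1; 0 0 0 0 0 0 -1",
)

```text
time_s: 34.6
eef_pos: [0.5836, 0.2028, 0.0315]
tcp_rot: [-0.0, 0.653, 0.757, -0.0]
ft_force: [-1.1, -0.8, -0.6]
grip_width: 0.0005
```

move_arm(
  increments="-0.016 -0.0024 0 0 0 0 -1; -0.01 -0.0015 0.02 0 0 0 -1; 0 0 0.05 0 0 0 -1; 0 0 0.05 0 0 0 -1; -0.04 -0.006 0.06 0 0 0 -1; -0.04 -0.006 0 0 0 0 -1; -0.02 -0.003 0 0 0 0 -1; 0 0 0 0 0 0 -1; 0 0 0 0 0 0 -1",
)

```text
time_s: 35.72
eef_pos: [0.4642, 0.1853, 0.2037]
tcp_rot: [0.0, 0.653, 0.757, 0.001]
ft_force: [0.3, 0.9, -0.3]
grip_width: 0.0003
```

```bash
python3 - <<'E'
from fit import *
K,T=cam("wrist"); im=read_camera("wrist"); s=observe(); print(s["eef_pos"],T[:3,3])
p=[.5473,.197,.15]; a=im.copy()
L=lambda x0,x1,y,z:[(x0,-y,z),(x1,-y,z),(x1,y,z),(x0,y,z)]
B=lambda x,z:[(x,-38,z),(x,38,z)]
uv=proj(K,T,tf(p,[(50,0,50)]))[0].astype(int); print(uv)
for l,c in [(L(0,120,41.5,72),(255,0,0)),(L(46,66,38,53.5),(0,0,255)),(L(46,66,38,62),(0,255,0)),(L(40,66,41.5,23.5),(255,255,0))]:
    cv2.polylines(a,[((proj(K,T,tf(p,l)))).round().astype(np.int32)],True,c,1)
x0,y0=max(uv[0]-90,0),max(uv[1]-80,0)
b=np.hstack([im[y0:y0+150,x0:x0+170],a[y0:y0+150,x0:x0+170]])
b=cv2.resize(b,(780,344),interpolation=cv2.INTER_CUBIC)
sc=read_camera("scene"); cv2.imwrite("pics/s9.png",sc)
c=cv2.resize(sc[125:215,190:300],(300,245),interpolation=cv2.INTER_CUBIC)
o=np.zeros((595,780,3),np.uint8); o[:344]=b; o[350:595,:300]=c
cv2.imwrite("pics/w9.png",o)
E
```

```text
[0.46426997 0.1850974  0.20351464] [0.45375817 0.25768463 0.36603891]
[425 199]
```

View pics/w9.png

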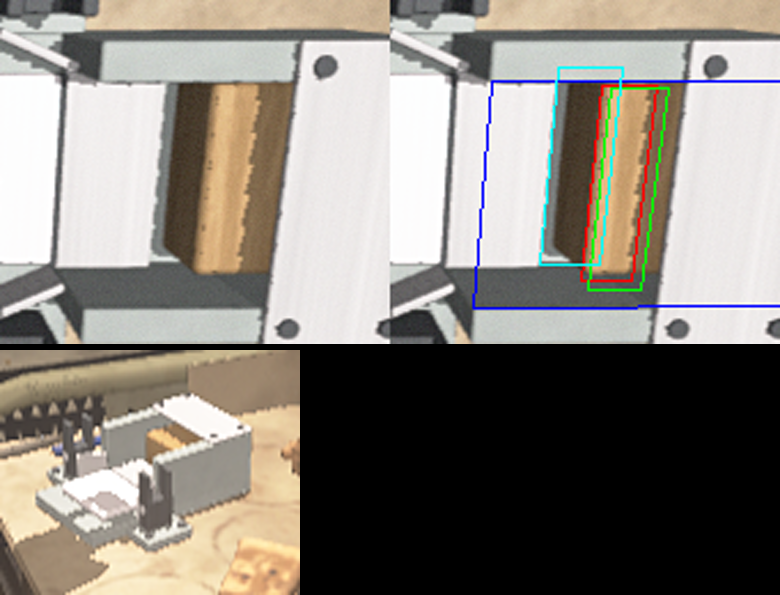

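The recess floor now shows as a strip between deck edge and block (zoomed columns 150–175). The visible end fits the lowered height, since full height would need an impossible 6.6 mm side offset. Repeating the feel test.

move_arm(
  increments="0.04 0.006 0 0 0 0 -1; 0.045 0.0065 0 0 0 0 -1; 0.0435 0.0062 0 0 0 0 -1; 0 0 -0.03 0 0 0 -1; 0 0 -0.04 0 0 0 -1; 0 0 -0.04 0 0 0 -1; 0 0 -0.025 0 0 0 -1; 0 0 -0.005 0 0 0 -1; 0 0 0 0 0 0 -1; 0 0 0 0 0 0 -1",
)

```text
time_s: 37.08
eef_pos: [0.5927, 0.2038, 0.0645]
tcp_rot: [0.0, 0.653, 0.757, 0.001]
ft_force: [0.1, 0.3, 0.2]
grip_width: 0.0004
```

move_arm(
  increments="0 0 -0.003 0 0 0 -1; 0 0 -0.001 0 0 0 -1; 0 0 -0.001 0 0 0 -1; 0 0 -0.001 0 0 0 -1; 0 0 0 0 0 0 -1",
)

```text
time_s: 37.7
eef_pos: [0.5915, 0.2035, 0.0572]
tcp_rot: [-0.0, 0.653, 0.757, -0.0]
ft_force: [0.6, 0.0, 0.1]
grip_width: 0.0007
```

move_arm(
  increments="0 0 -0.001 0 0 0 -1; 0 0 -0.001 0 0 0 -1; 0 0 0 0 0 0 -1",
)

```text
time_s: 38.08
eef_pos: [0.5916, 0.2036, 0.0552]
tcp_rot: [-0.0, 0.653, 0.757, -0.0]
ft_force: [-0.3, 0.0, 0.7]
grip_width: 0.0005
```

move_arm(
  increments="0 0 -0.001 0 0 0 -1; 0 0 -0.0007 0 0 0 -1; 0 0 0 0 0 0 -1",
)

```text
time_s: 38.45
eef_pos: [0.5917, 0.2036, 0.0543]
tcp_rot: [-0.0, 0.653, 0.757, 0.0]
ft_force: [-2.1, 0.2, 5.0]
grip_width: 0.0006
```

Contact at 54 mm: fully home. Retreating, then a last check.

move_arm(
  increments="0 0 0.01 0 0 0 -1; 0 0 0.04 0 0 0 -1; 0 0 0.05 0 0 0 -1; 0 0 0.05 0 0 0 -1; -0.03 -0.04 0.03 0 0 0 0; -0.04 -0.05 0 0 0 0 0; -0.04 -0.05 0 0 0 0 0; 0 0 0 0 0 0 0; 0 0 0 0 0 0 0; 0 0 0 0 0 0 0",
)

```text
time_s: 39.7
eef_pos: [0.4844, 0.0671, 0.2338]
tcp_rot: [0.0, 0.653, 0.758, 0.0]
ft_force: [0.6, 0.5, 0.1]
grip_width: 0.0436
```

```bash
python3 - <<'E'
from h import *
s=observe(); print(s["eef_pos"],s["ft_force"],s["time_s"])
t=read_camera("scene"); w=read_camera("wrist")
o=np.vstack([cv2.resize(t[110:370,180:430],(500,520))[:300*2-0][:520],]); 
cv2.imwrite("pics/f.png",np.hstack([cv2.resize(o,(400,416)),cv2.resize(w,(400,300)).copy() if 0 else cv2.copyMakeBorder(cv2.resize(w,(400,300)),0,116,0,0,cv2.BORDER_CONSTANT)]))
E
```

```text
[0.48437443 0.06710788 0.23381489] [0.59152249 0.47390188 0.08499631] 39.7
```

View pics/f.png

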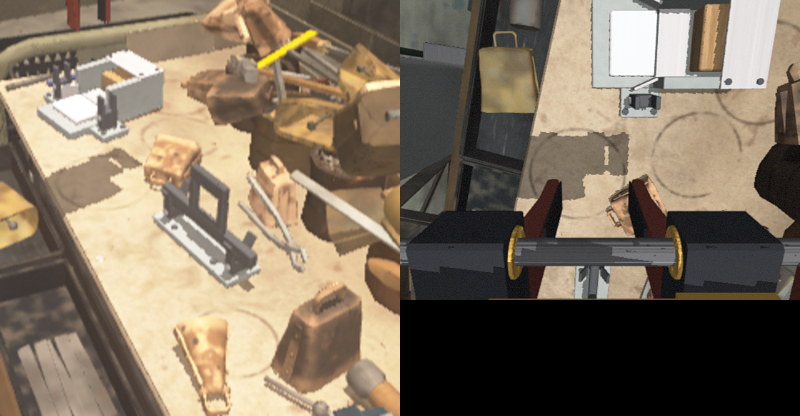

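The bar lies in the rest, the gate is flat, the block is under the roof, the bells look untouched and the arm is clear.

```bash
python3 -c "
from plant import *
print(sign_off())"
```

```text
the job is handed in; nothing more can be done
None
```

The job is done and handed in at about 40 s of the 64 s allowed; no verdict was reported.

- **Bar:** I lifted it straight up out of the brackets. It lies home in the bar rest and matches the overlay in the wrist picture.
- **Gate:** It is down flat. The fingers met it at 24 mm, and the overlay agrees.
- **Block:** It stood square on the gate, then went in under the roof. After my first push, a feel test met its top at 61 mm, so it had not dropped. I pushed it about 6 mm further, and the second feel test met its top at 54 mm against the expected 53.5 mm, so it is seated.
- **Last pictures:** Everything is in place, the bells look where they were, and the robot touches nothing.

- **45 N press:** The first feel test briefly pressed the fingertips on the block with about 45 N. That is over the 40 N limit stated for the arm and gripper body, though it was the fingertips that pressed.
- **Keep position:** My first estimate was about 2 mm off sideways, which I allowed for.

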